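# Plate the chocolate pots by colour

### The job

Dessert is about to go out: put each of the four chocolate pots (dark brown) upright in the middle of the plate that has the colour of the knob on its lid, setting it down gently rather than dropping it. Leave the two vanilla pots (cream) and the plates where they are.

Things in the scene. Friction and masses are not known exactly. Their poses are not given: they have to be found in the camera images.
- choc_pot_pink: Chocolate pot: lidded upright dessert pot, plain solid cylinder 54 mm across and 55 mm high, with a lid 57 mm across and 8 mm thick on top and a round pink knob on the lid, 30 mm across and 10 mm high (73 mm high in all); dark brown body and dark brown lid; about 180 g (120 to 260 g). Origin: centre of its underside; z up.
- choc_pot_blue: Chocolate pot: lidded upright dessert pot, plain solid cylinder 54 mm across and 55 mm high, with a lid 57 mm across and 8 mm thick on top and a round blue knob on the lid, 30 mm across and 10 mm high (73 mm high in all); dark brown body and dark brown lid; about 180 g (120 to 260 g). Origin: centre of its underside; z up.
- choc_pot_yellow: Chocolate pot: lidded upright dessert pot, plain solid cylinder 54 mm across and 55 mm high, with a lid 57 mm across and 8 mm thick on top and a round yellow knob on the lid, 30 mm across and 10 mm high (73 mm high in all); dark brown body and dark brown lid; about 180 g (120 to 260 g). Origin: centre of its underside; z up.
- choc_pot_green: Chocolate pot: lidded upright dessert pot, plain solid cylinder 54 mm across and 55 mm high, with a lid 57 mm across and 8 mm thick on top and a round green knob on the lid, 30 mm across and 10 mm high (73 mm high in all); dark brown body and dark brown lid; about 180 g (120 to 260 g). Origin: centre of its underside; z up.
- vanilla_pot_pink: Vanilla pot, to be left alone: lidded upright dessert pot, plain solid cylinder 54 mm across and 55 mm high, with a lid 57 mm across and 8 mm thick on top and a round pink knob on the lid, 30 mm across and 10 mm high (73 mm high in all); cream body and cream lid; about 180 g (120 to 260 g). Origin: centre of its underside; z up.
- vanilla_pot_yellow: Vanilla pot, to be left alone: lidded upright dessert pot, plain solid cylinder 54 mm across and 55 mm high, with a lid 57 mm across and 8 mm thick on top and a round yellow knob on the lid, 30 mm across and 10 mm high (73 mm high in all); cream body and cream lid; about 180 g (120 to 260 g). Origin: centre of its underside; z up.
- plate_pink: Small loose round plate, pink all over, 300 g: rim 140 mm across and 13 mm high, sloping in to a flat middle about 96 mm across, whose top is 4 mm above the counter. Origin: centre of its underside; z up. Stands flat. Other kitchen things up to 0.18 m high stand beyond the plates.
- plate_blue: Small loose round plate, blue all over, 300 g: rim 140 mm across and 13 mm high, sloping in to a flat middle about 96 mm across, whose top is 4 mm above the counter. Origin: centre of its underside; z up. Stands flat. Other kitchen things up to 0.18 m high stand beyond the plates.
- plate_yellow: Small loose round plate, yellow all over, 300 g: rim 140 mm across and 13 mm high, sloping in to a flat middle about 96 mm across, whose top is 4 mm above the counter. Origin: centre of its underside; z up. Stands flat. Other kitchen things up to 0.18 m high stand beyond the plates.
- plate_green: Small loose round plate, green all over, 300 g: rim 140 mm across and 13 mm high, sloping in to a flat middle about 96 mm across, whose top is 4 mm above the counter. Origin: centre of its underside; z up. Stands flat. Other kitchen things up to 0.18 m high stand beyond the plates.
Not all that is in view belongs to the job. Of the things that look like the plate_blue, the smaller one is meant.

How it is judged:
At the end, for the whole second after the job is handed in: Each chocolate pot stands upright (within 0.08 rad) and at rest, released, on the flat of the plate of its knob's colour, its centre within 15 mm of the plate's centre; no plate has moved 30 mm or more or stands tilted; both vanilla pots stand upright within 20 mm of where they were (horizontal distance between choc_pot_pink and plate_pink below 0.015 m and z of choc_pot_pink in the frame of plate_pink between 0 and 0.008 m and angle between each of choc_pot_pink, choc_pot_blue, choc_pot_yellow, choc_pot_green, vanilla_pot_pink, vanilla_pot_yellow's own z axis and vertical below 0.08 rad and angle between each of plate_pink, plate_blue, plate_yellow, plate_green's own z axis and vertical below 0.06 rad and linear speed of each of choc_pot_pink, choc_pot_blue, choc_pot_yellow, choc_pot_green, vanilla_pot_pink, vanilla_pot_yellow below 0.02 m/s and angular speed of each of choc_pot_pink, choc_pot_blue, choc_pot_yellow, choc_pot_green below 0.2 rad/s and contact force between the fingers and choc_pot_pink below 0.05 N and distance of each of plate_pink, plate_blue, plate_yellow, plate_green from where it was at the start of the episode below 0.03 m and horizontal distance between choc_pot_blue and plate_blue below 0.015 m and z of choc_pot_blue in the frame of plate_blue between 0 and 0.008 m and contact force between the fingers and choc_pot_blue below 0.05 N and horizontal distance between choc_pot_yellow and plate_yellow below 0.015 m and z of choc_pot_yellow in the frame of plate_yellow between 0 and 0.008 m and contact force between the fingers and choc_pot_yellow below 0.05 N and horizontal distance between choc_pot_green and plate_green below 0.015 m and z of choc_pot_green in the frame of plate_green between 0 and 0.008 m and contact force between the fingers and choc_pot_green below 0.05 N and distance of each of vanilla_pot_pink, vanilla_pot_yellow from where it was at the start of the episode below 0.02 m); the robot touches nothing.
It fails at once if a vanilla pot is pushed more than 20 mm, lifted or tipped (distance of any of vanilla_pot_pink, vanilla_pot_yellow from where it was at the start of the episode above 0.02 m or angle between any of vanilla_pot_pink, vanilla_pot_yellow's own z axis and vertical above 0.3 rad).
It fails at once if a plate is moved more than 30 mm or tipped up (distance of any of plate_pink, plate_blue, plate_yellow, plate_green from where it was at the start of the episode above 0.03 m or angle between any of plate_pink, plate_blue, plate_yellow, plate_green's own z axis and vertical above 0.25 rad).
It fails at once if a chocolate pot is knocked over (angle between any of choc_pot_pink, choc_pot_blue, choc_pot_yellow, choc_pot_green's own z axis and vertical above 0.8 rad).
It fails at once if a chocolate pot is dropped or thrown (moves faster than 0.6 m/s while no part of the gripper's fingers touches it: a fall of about 20 mm) ((contact force between the fingers and choc_pot_pink below 0.02 N and linear speed of choc_pot_pink above 0.6 m/s) or (contact force between the fingers and choc_pot_blue below 0.02 N and linear speed of choc_pot_blue above 0.6 m/s) or (contact force between the fingers and choc_pot_yellow below 0.02 N and linear speed of choc_pot_yellow above 0.6 m/s) or (contact force between the fingers and choc_pot_green below 0.02 N and linear speed of choc_pot_green above 0.6 m/s)).
It also fails if it takes over 99 s, if anything falls off the work surface, if the arm or the gripper's body presses on something with over 40 N, if the wrist force passes 120 N, or if a joint passes its speed limit or range.

### The arm

A 6-joint arm with a two-finger parallel gripper is mounted at the origin on the work surface. World frame = base frame: x ahead of the robot, y to its left, z up, the work surface at z = 0. Lengths are in m, angles in rad, forces in N, time in s.
With the tool pointing down it reaches from about 0.3 to 0.875 m from the base axis. Payload 6.4 kg.
Tool frame: the origin (TCP) lies midway between the tips of the shut fingers; the grasp point (between the pads) lies 19 mm behind it; x points along the fingers, y is the direction in which the jaws open and shut, and the axes are right-handed (so a half turn about x gives the same grasp; the last joint's range is limited). The gripper opens to 85 mm and grips with 20 to 120 N. Pads are 22 mm wide; open, the fingers measure 114 mm over their backs; the gripper's body (76 mm by 85 mm) begins 54 mm behind the grasp point. The pads swing forward as they close: fully open they stand 13 mm farther back than shut.
Start: joints at [1.113, 0.181, 1.607, -0, 1.354, -0.206], TCP at [0.143, 0.557, 0.231] pointing down, gripper open.
Joint ranges: [-2.99, 2.99], [-0.89, 2.07], [0.3, 2.58], [-1.14, 4.28], [0, 2.63], [-3.12, 3.12]. Speed limits (rad/s): [2.57, 2.57, 3.01, 3.14, 3.14, 3.14].

### API

Orientations are given as a unit quaternion [w, x, y, z].
In Python, from bench import ctrl gives the robot as it stands.
- The arm moves only by the tool step_arm, never from a script. Its argument "motion" is a list of rows, each a list of 7 numbers: the shift along the tool's x, y, z in mm, then the turn, a rotation vector about the tool's x, y, z in degrees, then the closure in counts, from 0 (fully open) to 255 (shut). In form: [[tx, ty, tz, rx, ry, rz, hand], ...]. A call has 1 to 10 rows; each row is the pose to reach, as a shift and turn from the pose commanded when the call began, along the tool's axes at that moment; what a row does not reach only later rows make up. A row lasts 1/8 s, in which the tool goes at most 62.5 mm and 10.7 degrees, less where a joint would pass 70% of its speed; a pose out of reach is approached as far as the arm can. A call with a gripper value outside its range is refused whole. The fingers move at their own pace and stop on an object; the grip force is fixed at half the most. Time passes only in rows, so rows that repeat a pose let the fingers close. It gives the time, the measured TCP pose, the force and the opening at its end, in the units of the state.
- ctrl.get_obs(): the state, without advancing time (a new reading comes with each control period).
- ctrl.camera(name): name is "scene" or "side" or "wrist"; returns (picture, depth): 400x640x3 uint8, red, green, blue; 400x640 float32, m along the optical axis (not along the pixel's ray), 0 where there is no reading.
- ctrl.camera_info(name): a dict with "fx", "fy", "cx", "cy" (pixels), "dist_coeffs" ([k1, k2, p1, p2, k3] as OpenCV has them; the pictures are not rectified), "T" (4x4, takes a point from camera to world coordinates); the wrist camera has in their place "hand_eye" (4x4, takes a point from camera to tool coordinates, whose origin is the TCP and whose axes are the tool frame's). Camera axes: x right, y down, z forward; pixel columns grow to the right and rows downward; lengths in m; the calibration is good to about 2 mm. A picture is of the moment at which its call begins: read the wrist's pose just before it. camera_info takes no time and is no camera call.
- ctrl.hand_in(): hands the job in, once; it reports no verdict.
The state is a dict: "time_s": time; "q": joint angles; "dq": joint speeds; "joint_efforts": joint torques, N m; "eef_pos": TCP position; "eef_rot": TCP orientation; "wrist_force": force on the tool from outside, world axes, zero at the start; "torque": the same for the moment, N m; "opening": opening from 0.0 (shut) to 1.0 (fully open).
Only numpy, scipy, OpenCV 4.12 (cv2) and the standard library are available. Lean on these libraries where they do the work, as an engineer would, in place of code of your own. Each camera call takes 0.05 s, during which the arm holds its last target. There are 200 camera calls.

## Working session

There is one attempt and no reset: what is moved stays moved. The work goes in short steps, Python scripts to look and compute and a tool call to move; the robot and the scene stay as the last step left them, time stands still between calls to the robot, and variables do not carry over. Pictures are saved under pics/ and viewed, about 12 in all and at most 16, crops included, and the job is handed in when it is done.

Besides the shell and the picture viewer there is one more tool, called after "Request:" by a JSON object that holds its "fn" and its "kwargs", one argument or row to a line. step_arm: Moves the arm, as the interface text tells. Its arguments: {"type":"object","properties":{"motion":{"type":"array","items":{"type":"array","items":{"type":"number"}}}},"required":["motion"]}

```bash
mkdir -p pics && cat > h.py <<'E'
import numpy as np, cv2
from bench import ctrl
def cam(n):
    o=ctrl.get_obs(); im,d=ctrl.camera(n); i=ctrl.camera_info(n)
    K=np.array([[i['fx'],0,i['cx']],[0,i['fy'],i['cy']],[0,0,1]]);D=np.array(i['dist_coeffs'])
    if 'T' in i: T=np.array(i['T'])
    else:
        from scipy.spatial.transform import Rotation as R
        w,x,y,z=o['eef_rot']; W=np.eye(4); W[:3,:3]=R.from_quat([x,y,z,w]).as_matrix(); W[:3,3]=o['eef_pos']; T=W@np.array(i['hand_eye'])
    return im,d,K,D,T
def ray(uv,K,D,T,z):
    p=cv2.undistortPoints(np.array(uv,float).reshape(-1,1,2),K,D).reshape(-1,2)
    d=np.c_[p,np.ones(len(p))]@T[:3,:3].T; c=T[:3,3]
    return c+d*((z-c[2])/d[:,2])[:,None]
def save(n,im): cv2.imwrite(f'pics/{n}.png',im[:,:,::-1])
E
python3 - <<'E'
from h import *
ims=[]
for n in ('scene','side'):
    im,d,K,D,T=cam(n); save(n,im); np.savez(n,im=im,d=d,K=K,D=D,T=T); print(n,T.round(3).tolist(),K[0,0])
o=ctrl.get_obs();print(o)
E
```

```text
scene [[-0.692, 0.508, -0.513, 1.151], [0.722, 0.492, -0.487, 0.65], [0.005, -0.707, -0.707, 0.995], [0.0, 0.0, 0.0, 1.0]] 473.79056932964835
side [[0.712, -0.402, 0.576, -0.192], [-0.702, -0.422, 0.573, -0.624], [0.013, -0.812, -0.583, 0.697], [0.0, 0.0, 0.0, 1.0]] 375.4590205067768
{'time_s': 0.1, 'q': array([ 1.11267849e+00,  1.81465285e-01,  1.60789806e+00,  4.44592493e-05,
        1.35378791e+00, -2.06335182e-01]), 'dq': array([ 0.0005227 , -0.00126329, -0.0055385 ,  0.00150677, -0.0007022 ,
        0.00040571]), 'joint_efforts': array([ 4.68756625e-04, -4.45880806e+01, -3.52238989e+01, -2.66696852e-04,
        4.18600495e-03,  4.22687685e-05]), 'eef_pos': array([0.14302023, 0.55642903, 0.23047987]), 'eef_rot': array([ 0.70131597,  0.08827109,  0.70170443, -0.08930291]), 'wrist_force': array([ 0.3393783 ,  0.37681358, -0.12958095]), 'torque': array([-0.01651241, -0.00706106,  0.01396022]), 'opening': 1.0002070883122285}
```

View pics/scene.png

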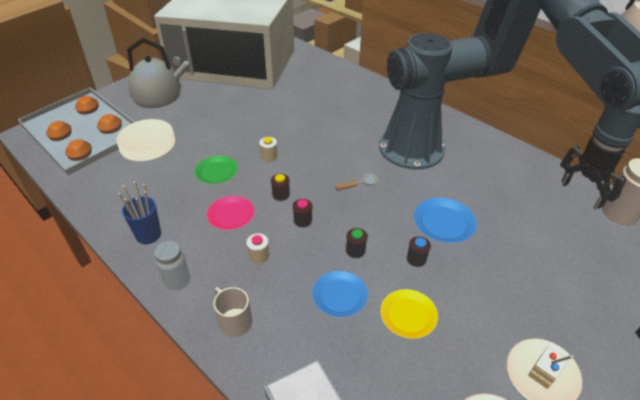

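View pics/side.png

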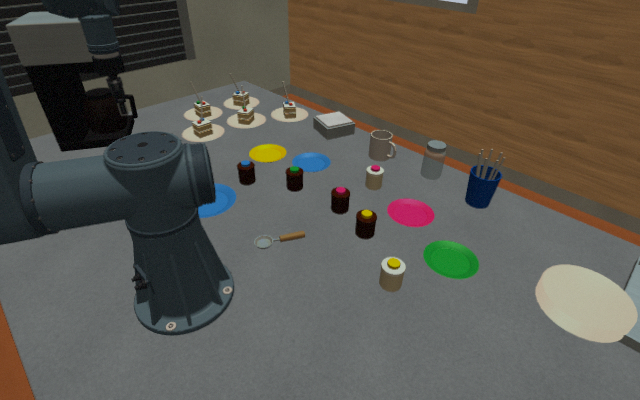

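Scene picture (640×400). These could be confused:
- **Chocolate pots:** yellow (280,186), pink (302,211), green (357,241), blue (418,249).
- **Vanilla pots, to leave alone:** yellow (268,147), pink (258,247).
- **Plates:** green (217,169), pink (231,212), yellow (410,313), blue candidates (341,293) and (446,220). I'll settle the blue one by measured diameter.

```bash
cat > meas.py <<'E'
from h import *
HUE={'pink':(165,177),'blue':(100,112),'yellow':(22,32),'green':(50,75)}
def blobs(im,c,amin):
    h=cv2.cvtColor(im,cv2.COLOR_RGB2HSV); lo,hi=HUE[c]
    m=cv2.inRange(h,(lo,150,90),(hi,255,255))
    n,l,s,ct=cv2.connectedComponentsWithStats(m)
    return [(s[i],l==i) for i in range(1,n) if s[i][4]>=amin]
def circ(p):
    A=np.c_[2*p[:,:2],np.ones(len(p))];b=(p[:,:2]**2).sum(1)
    s=np.linalg.lstsq(A,b,rcond=None)[0]; return s[:2],np.sqrt(s[2]+s[:2]@s[:2])
E
python3 - <<'E'
from meas import *
for n in ('scene','side'):
    f=np.load(n+'.npz');im,K,D,T=f['im'],f['K'],f['D'],f['T']
    for c in HUE:
        for s,m in blobs(im,c,12):
            cs,_=cv2.findContours(m.astype(np.uint8),cv2.RETR_EXTERNAL,cv2.CHAIN_APPROX_NONE)
            p=cs[0].reshape(-1,2); u=p.mean(0)
            if s[4]>500:
                xy,r=circ(ray(cv2.convexHull(cs[0]).reshape(-1,2),K,D,T,.013)); k='plate'
            else:
                xy,r=circ(ray(p,K,D,T,.070)); k='knob'
                v,u_=np.nonzero(m); xy=ray([[u_.mean(),v.mean()]],K,D,T,.069)[0,:2]
            print(n,c,k,u.round(),'area',s[4],'xy',xy.round(4),'diam',round(2*r,4))
E
```

```text
scene pink plate [230. 212.] area 1183 xy [ 0.6294 -0.1943] diam 0.1334
scene pink knob [302. 204.] area 78 xy [ 0.4989 -0.0274] diam 0.0303
scene pink knob [257. 240.] area 56 xy [ 0.6739 -0.0178] diam 0.0228
scene blue plate [445. 220.] area 2008 xy [0.2174 0.2715] diam 0.1733
scene blue knob [153. 208.] area 17 xy [ 0.8006 -0.3135] diam 0.0251
scene blue knob [128. 217.] area 14 xy [ 0.8685 -0.3323] diam 0.0309
scene blue knob [420. 242.] area 69 xy [0.3863 0.2931] diam 0.0255
scene blue plate [339. 294.] area 1745 xy [0.618 0.223] diam 0.1319
scene blue knob [555. 367.] area 17 xy [0.4736 0.7094] diam 0.0087
scene yellow knob [267. 140.] area 36 xy [ 0.3685 -0.3161] diam 0.0252
scene yellow knob [280. 177.] area 67 xy [ 0.4672 -0.1527] diam 0.0304
scene yellow plate [409. 313.] area 2150 xy [0.5448 0.3821] diam 0.1365
scene green plate [215. 168.] area 708 xy [ 0.5386 -0.3792] diam 0.1242
scene green knob [357. 233.] area 55 xy [0.4769 0.1547] diam 0.0227
side pink knob [375. 167.] area 34 xy [ 0.674  -0.0171] diam 0.0259
side pink knob [341. 190.] area 55 xy [ 0.4988 -0.027 ] diam 0.0296
side pink plate [410. 212.] area 1016 xy [ 0.626  -0.1947] diam 0.1356
side blue plate [311. 162.] area 548 xy [0.615  0.2216] diam 0.1335
side blue knob [245. 162.] area 31 xy [0.3876 0.2958] diam 0.0237
side blue knob [473. 170.] area 16 xy [ 0.8886 -0.2464] diam 0.0873
side blue knob [500. 176.] area 14 xy [ 0.9223 -0.3198] diam 0.0854
side blue plate [216. 202.] area 704 xy [0.2327 0.268 ] diam 0.1578
side yellow plate [268. 153.] area 531 xy [0.5425 0.3809] diam 0.1371
side yellow knob [366. 213.] area 69 xy [ 0.468  -0.1504] diam 0.0295
side yellow knob [393. 263.] area 106 xy [ 0.3687 -0.313 ] diam 0.0293
side green knob [294. 168.] area 33 xy [0.4792 0.1576] diam 0.024
side green plate [451. 259.] area 1560 xy [ 0.5371 -0.3771] diam 0.1345
```

```bash
cat > go.py <<'E'
import sys
from h import *
from scipy.spatial.transform import Rotation as R
def rel(p):
    o=ctrl.get_obs(); w,x,y,z=o['eef_rot']; return R.from_quat([x,y,z,w]).as_matrix().T@(np.array(p)-o['eef_pos'])*1000
if __name__=='__main__':
    o=ctrl.get_obs(); w,x,y,z=o['eef_rot']; print(R.from_quat([x,y,z,w]).as_matrix().round(4).tolist())
    for a in sys.argv[1:]: print(a,rel(eval(a)).round(1))
E
python3 go.py '(.387,.2945,.22)' '(.5435,.3815,.22)'
```

```text
[[-0.0007, 0.2491, 0.9685], [-0.0014, 0.9685, -0.2491], [-1.0, -0.0015, -0.0004]]
(.387,.2945,.22) [  10.7 -192.9  301.5]
(.5435,.3815,.22) [ 10.4 -69.6 431.4]
```

Request:
{"fn": "step_arm", "kwargs": {
  "motion": [
    [10, -40, 60, -7, 0, 0, 0],
    [10, -80, 120, -14.4, 0, 0, 0],
    [10, -120, 180, -14.4, 0, 0, 0],
    [10, -160, 240, -14.4, 0, 0, 0],
    [10, -193, 301, -14.4, 0, 0, 0],
    [10, -193, 301, -14.4, 0, 0, 0],
    [10, -193, 301, -14.4, 0, 0, 0],
    [10, -193, 301, -14.4, 0, 0, 0]
  ]
}}

```text
time_s: 1.1
eef_pos: [0.3862, 0.2951, 0.2209]
eef_rot: [0.707, 0.0, 0.707, -0.0]
wrist_force: [-0.9, 0.7, 0.3]
opening: 0.999
```

```bash
cat > w.py <<'E'
from meas import *; import sys
im,d,K,D,T=cam('wrist'); save(sys.argv[1],im)
for c in HUE:
    for s,m in blobs(im,c,60):
        v,u=np.nonzero(m); b=s[0]<=1 or s[1]<=1 or s[0]+s[2]>=639 or s[1]+s[3]>=399
        cs,_=cv2.findContours(m.astype(np.uint8),cv2.RETR_EXTERNAL,cv2.CHAIN_APPROX_NONE)
        p=cv2.convexHull(cs[0]).reshape(-1,2); o=[]
        for z in (.073,.013): xy,r=circ(ray(p,K,D,T,z)); o+=[z,xy.round(4).tolist(),round(2*r,4)]
        print(c,s[4],[int(u.mean()),int(v.mean())],'EDGE' if b else '',*o)
E
python3 w.py w1; python3 go.py '(.387,.2945,.013)'
```

```text
pink 673 [36, 281]  0.073 [0.4954, -0.0181] 0.0358 0.013 [0.5338, -0.0833] 0.0432
pink 1499 [12, 344] EDGE 0.073 [0.5732, -0.1054] 0.1101 0.013 [0.6277, -0.1887] 0.133
blue 6309 [300, 57] EDGE 0.073 [0.2367, 0.2786] 0.1445 0.013 [0.2215, 0.275] 0.1745
blue 3325 [267, 325]  0.073 [0.5612, 0.2372] 0.107 0.013 [0.6132, 0.2251] 0.1291
yellow 5733 [376, 286]  0.073 [0.5032, 0.3685] 0.1125 0.013 [0.5433, 0.3836] 0.1359
green 329 [190, 263]  0.073 [0.4757, 0.1584] 0.0286 0.013 [0.51, 0.1298] 0.0345
[[-0.001, -0.0002, 1.0], [-0.0, 1.0, 0.0002], [-1.0, -0.0, -0.001]]
(.387,.2945,.013) [207.9  -1.    1.4]
```

View pics/w1.png

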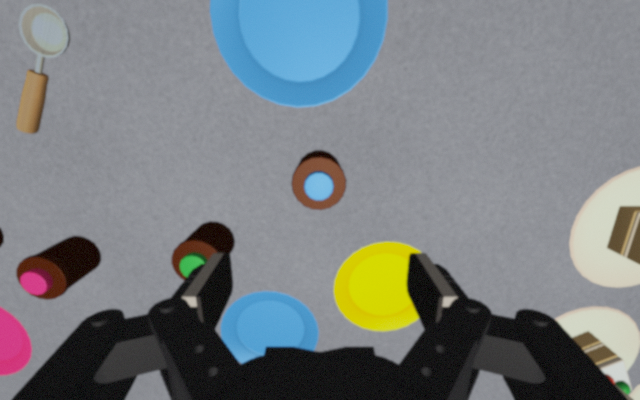

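The wrist view shows the chocolate blue pot at (319,186) between the jaws. The big blue plate is at (300,40), and the small blue plate meant for the job is at (268,325). This is the close check of my choice.

```bash
python3 - <<'E'
from h import *
im,d,K,D,T=cam('wrist')
h=cv2.cvtColor(im,cv2.COLOR_RGB2HSV)
m=cv2.inRange(h,(95,80,90),(115,255,255)); m[:150]=0; m[230:]=0; m[:,:280]=0;m[:,360:]=0
v,u=np.nonzero(m); print(len(u),u.mean(),v.mean(),h[186,319],ray([[u.mean(),v.mean()]],K,D,T,.073), T[:3,3])
E
```

```text
668 317.9071856287425 185.9011976047904 [101 113 226] [[0.38561277 0.2949431  0.073     ]] [0.3098387  0.2962388  0.36224234]
```

Request:
{"fn": "step_arm", "kwargs": {
  "motion": [
    [50, 0, 0, 0, 0, 0, 0],
    [100, 0, 0, 0, 0, 0, 0],
    [150, 0, 0, 0, 0, 0, 0],
    [185, 0, 0, 0, 0, 0, 0],
    [208, 0, 0, 0, 0, 0, 0],
    [208, 0, 0, 0, 0, 0, 0],
    [208, 0, 0, 0, 0, 0, 255],
    [208, 0, 0, 0, 0, 0, 255],
    [208, 0, 0, 0, 0, 0, 255],
    [208, 0, 0, 0, 0, 0, 255]
  ]
}}

```text
time_s: 2.45
eef_pos: [0.3879, 0.2958, 0.015]
eef_rot: [0.708, 0.001, 0.706, 0.0]
wrist_force: [-1.7, 1.2, 5.8]
opening: 0.618
```

Request:
{"fn": "step_arm", "kwargs": {
  "motion": [
    [0, 0, 0, 0, 0, 0, 255],
    [0, 0, 0, 0, 0, 0, 255],
    [0, 0, 0, 0, 0, 0, 255],
    [-10, 0, 0, 0, 0, 0, 255],
    [-30, 0, 0, 0, 0, 0, 255],
    [-60, 0, 0, 0, 0, 0, 255],
    [-90, 0, 0, 0, 0, 0, 255],
    [-120, 0, 0, 0, 0, 0, 255],
    [-140, 0, 0, 0, 0, 0, 255],
    [-140, 0, 0, 0, 0, 0, 255]
  ]
}}

```text
time_s: 3.7
eef_pos: [0.3878, 0.2955, 0.1554]
eef_rot: [0.709, 0.001, 0.706, 0.0]
wrist_force: [0.3, -0.0, -2.1]
opening: 0.62
```

```bash
python3 w.py w2; python3 go.py '(.616,.2225,.15)'
```

```text
blue 6540 [307, 56] EDGE 0.073 [0.2464, 0.2825] 0.1266 0.013 [0.229, 0.2789] 0.1607
blue 998 [318, 300]  0.073 [0.4983, 0.2961] 0.0737 0.013 [0.5485, 0.2962] 0.0935
blue 197 [319, 347]  0.073 [0.4678, 0.2978] 0.1278 0.013 [0.5099, 0.2983] 0.1622
blue 157 [209, 363]  0.073 [0.5459, 0.2051] 0.0372 0.013 [0.6089, 0.1807] 0.0472
yellow 758 [431, 284]  0.073 [0.4584, 0.393] 0.0403 0.013 [0.498, 0.4191] 0.0512
green 209 [157, 292]  0.073 [0.4731, 0.1595] 0.0264 0.013 [0.5167, 0.1228] 0.0335
[[0.0016, 0.0005, 1.0], [0.0007, 1.0, -0.0005], [-1.0, 0.0007, 0.0016]]
(.616,.2225,.15) [  4.3 -72.5 229.1]
```

View pics/w2.png

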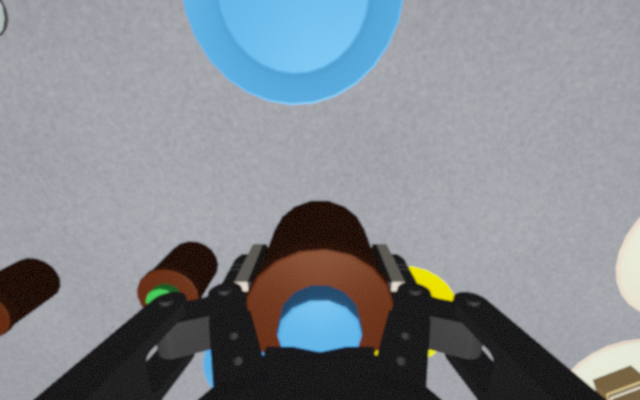

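Pot is gripped level and centred: knob at (319,333), opening 0.62 ≈ 53 mm. I'll carry it to the small blue plate.

Request:
{"fn": "step_arm", "kwargs": {
  "motion": [
    [0, -10, 30, 0, 0, 0, 255],
    [0, -25, 75, 0, 0, 0, 255],
    [0, -40, 120, 0, 0, 0, 255],
    [0, -55, 165, 0, 0, 0, 255],
    [0, -67, 205, 0, 0, 0, 255],
    [0, -72, 229, 0, 0, 0, 255],
    [40, -72, 229, 0, 0, 0, 255],
    [80, -72, 229, 0, 0, 0, 255],
    [110, -72, 229, 0, 0, 0, 255],
    [110, -72, 229, 0, 0, 0, 255]
  ]
}}

```text
time_s: 5.0
eef_pos: [0.6118, 0.2221, 0.0385]
eef_rot: [0.704, -0.0, 0.71, -0.001]
wrist_force: [-0.4, 0.1, -1.7]
opening: 0.619
```

```bash
python3 go.py '(.616,.2225,.021)'; python3 - <<'E'
from h import *
im,d,K,D,T=cam('scene'); save('s2',cv2.resize(im[180:360,240:500],None,fx=3,fy=3))
print(ctrl.get_obs()['eef_pos'])
E
```

```text
[[-0.009, 0.0006, 1.0], [-0.0016, 1.0, -0.0006], [-1.0, -0.0016, -0.009]]
(.616,.2225,.021) [17.4  0.4  4.4]
[0.61378176 0.22253031 0.04105125]
```

View pics/s2.png

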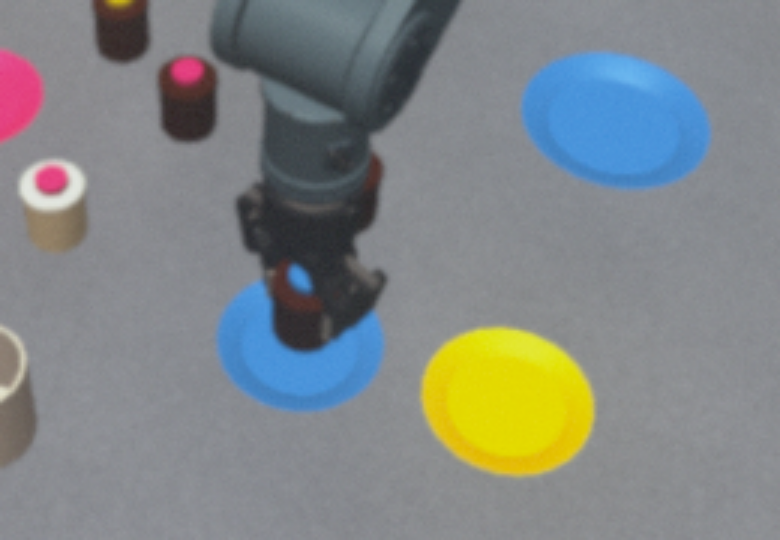

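The pot is over the small blue plate (crop ~(300,340)). I'll lower it slowly.

Request:
{"fn": "step_arm", "kwargs": {
  "motion": [
    [0, 0, 0, 0, 0, 0, 255],
    [5, 0, 2, 0, 0, 0, 255],
    [10, 0, 2, 0, 0, 0, 255],
    [14, 0, 2, 0, 0, 0, 255],
    [18, 0, 2, 0, 0, 0, 255],
    [18, 0, 2, 0, 0, 0, 255],
    [18, 0, 2, 0, 0, 0, 255],
    [18, 0, 2, 0, 0, 0, 255]
  ]
}}

```text
time_s: 6.05
eef_pos: [0.6178, 0.2229, 0.0255]
eef_rot: [0.707, 0.0, 0.707, -0.0]
wrist_force: [0.1, 0.6, -0.8]
opening: 0.617
```

Request:
{"fn": "step_arm", "kwargs": {
  "motion": [
    [2, 0, -1, 0, 0, 0, 255],
    [4, 0, -1, 0, 0, 0, 255],
    [6, 0, -1, 0, 0, 0, 255],
    [6, 0, -1, 0, 0, 0, 255],
    [6, 0, -1, 0, 0, 0, 255]
  ]
}}

```text
time_s: 6.68
eef_pos: [0.6166, 0.2229, 0.0192]
eef_rot: [0.707, 0.0, 0.707, -0.0]
wrist_force: [0.6, -0.7, -1.4]
opening: 0.619
```

Request:
{"fn": "step_arm", "kwargs": {
  "motion": [
    [1, 0, 0, 0, 0, 0, 255],
    [2, 0, 0, 0, 0, 0, 255],
    [2, 0, 0, 0, 0, 0, 255]
  ]
}}

```text
time_s: 7.05
eef_pos: [0.6167, 0.2229, 0.0191]
eef_rot: [0.707, -0.0, 0.707, -0.0]
wrist_force: [-7.2, -1.4, 11.0]
opening: 0.616
```

Contact felt (11 N), so I'll release, rise and look down at the result.

Request:
{"fn": "step_arm", "kwargs": {
  "motion": [
    [0, 0, 0, 0, 0, 0, 150],
    [0, 0, 0, 0, 0, 0, 80],
    [0, 0, 0, 0, 0, 0, 0],
    [0, 0, 0, 0, 0, 0, 0],
    [0, 0, 0, 0, 0, 0, 0],
    [-30, 0, 0, 0, 0, 0, 0],
    [-80, 0, 0, 0, 0, 0, 0],
    [-130, 0, 0, 0, 0, 0, 0],
    [-190, 0, 0, 0, 0, 0, 0],
    [-200, 0, 0, 0, 0, 0, 0]
  ]
}}

```text
time_s: 8.3
eef_pos: [0.6195, 0.2235, 0.2236]
eef_rot: [0.711, 0.001, 0.704, 0.0]
wrist_force: [0.9, -0.6, -0.3]
opening: 1.003
```

Request:
{"fn": "step_arm", "kwargs": {
  "motion": [
    [0, -20, -50, 0, 0, 0, 0],
    [0, -42, -95, 0, 0, 0, 0],
    [0, -66, -139, 0, 0, 0, 0],
    [0, -66, -139, 0, 0, 0, 0],
    [0, -66, -139, 0, 0, 0, 0]
  ]
}}

```text
time_s: 8.93
eef_pos: [0.478, 0.1569, 0.2173]
eef_rot: [0.707, 0.0, 0.707, -0.0]
wrist_force: [0.1, 1.1, -0.9]
opening: 0.997
```

```bash
cat > k.py <<'E'
# knob nearest to expected xy in the wrist view
from meas import *; import sys
from go import rel
c,x,y=sys.argv[1],float(sys.argv[2]),float(sys.argv[3]); z=float(sys.argv[4]) if len(sys.argv)>4 else .073
im,d,K,D,T=cam('wrist'); save('last',im); h=cv2.cvtColor(im,cv2.COLOR_RGB2HSV)
lo,hi={'pink':(160,179),'blue':(95,115),'yellow':(20,34),'green':(45,80)}[c]
m=cv2.inRange(h,(lo,80,90),(hi,255,255)); V,U=np.nonzero(m)
P=ray(np.c_[U,V],K,D,T,z)[:,:2]; s=np.hypot(*(P-[x,y]).T)<.03
n,l,st,ct=cv2.connectedComponentsWithStats(m)
for i in range(1,n):
    if st[i][4]>100:
        q=ray([ct[i]],K,D,T,z)[0]
        if np.hypot(q[0]-x,q[1]-y)<.05:
            w=ray([[st[i][0],ct[i][1]],[st[i][0]+st[i][2],ct[i][1]]],K,D,T,z); print(ct[i].round(),'knob',q.round(4),'diam',np.hypot(*(w[1]-w[0])[:2]).round(4),'rel to z=.013',rel([q[0],q[1],.013]).round(1))
print(ctrl.get_obs()['eef_pos'].round(4))
E
python3 k.py green .478 .157; cp pics/last.png pics/w3.png
```

```text
[319. 186.] knob [0.4769 0.1573 0.073 ] diam 0.0294 rel to z=.013 [ 2.044e+02  2.000e-01 -1.700e+00]
[0.4785 0.1571 0.2174]
```

View pics/w3.png

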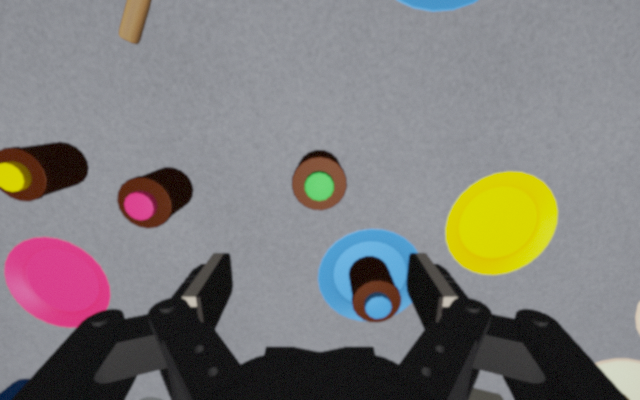

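The blue pot stands on its plate at (375,285), and the green chocolate pot is centred below at (319,186). Grasping green.

Request:
{"fn": "step_arm", "kwargs": {
  "motion": [
    [50, 0, -1, 0, 0, 0, 0],
    [100, 0, -1, 0, 0, 0, 0],
    [150, 0, -1, 0, 0, 0, 0],
    [185, 0, -1, 0, 0, 0, 0],
    [203, 0, -1, 0, 0, 0, 0],
    [203, 0, -1, 0, 0, 0, 0],
    [203, 0, -1, 0, 0, 0, 255],
    [203, 0, -1, 0, 0, 0, 255],
    [203, 0, -1, 0, 0, 0, 255],
    [203, 0, -1, 0, 0, 0, 255]
  ]
}}

```text
time_s: 10.22
eef_pos: [0.4781, 0.157, 0.0158]
eef_rot: [0.708, 0.0, 0.706, -0.0]
wrist_force: [-0.7, -1.3, 6.7]
opening: 0.629
```

Request:
{"fn": "step_arm", "kwargs": {
  "motion": [
    [0, 0, 0, 0, 0, 0, 255],
    [0, 0, 0, 0, 0, 0, 255],
    [-10, 0, 0, 0, 0, 0, 255],
    [-30, 0, 0, 0, 0, 0, 255],
    [-60, 0, 0, 0, 0, 0, 255],
    [-90, 0, 0, 0, 0, 0, 255],
    [-120, 0, 0, 0, 0, 0, 255],
    [-150, 0, 0, 0, 0, 0, 255],
    [-150, 0, 0, 0, 0, 0, 255]
  ]
}}

```text
time_s: 11.35
eef_pos: [0.4783, 0.1572, 0.1669]
eef_rot: [0.709, 0.0, 0.705, 0.0]
wrist_force: [-0.0, -0.6, -2.5]
opening: 0.628
```

Request:
{"fn": "step_arm", "kwargs": {
  "motion": [
    [0, -30, 3, 0, 0, 0, 255],
    [0, -80, 9, 0, 0, 0, 255],
    [0, -135, 15, 0, 0, 0, 255],
    [0, -190, 21, 0, 0, 0, 255],
    [0, -245, 27, 0, 0, 0, 255],
    [0, -300, 33, 0, 0, 0, 255],
    [0, -355, 40, 0, 0, 0, 255],
    [0, -410, 46, 0, 0, 0, 255],
    [0, -460, 52, 0, 0, 0, 255],
    [0, -505, 56, 0, 0, 0, 255]
  ]
}}

```text
time_s: 12.6
eef_pos: [0.5314, -0.3493, 0.1619]
eef_rot: [0.706, 0.001, 0.708, 0.0]
wrist_force: [0.7, -0.2, -2.2]
opening: 0.629
```

Request:
{"fn": "step_arm", "kwargs": {
  "motion": [
    [0, -20, 3, 0, 0, 0, 255],
    [0, -30, 4, 0, 0, 0, 255],
    [0, -30, 4, 0, 0, 0, 255],
    [0, -30, 4, 0, 0, 0, 255],
    [0, -30, 4, 0, 0, 0, 255]
  ]
}}

```text
time_s: 13.22
eef_pos: [0.5365, -0.377, 0.1643]
eef_rot: [0.707, -0.0, 0.707, 0.0]
wrist_force: [0.6, -0.3, -2.6]
opening: 0.63
```

```bash
python3 w.py w4 | grep green; python3 go.py '(.538,-.378,.03)'; python3 - <<'E'
from h import *
print(ctrl.get_obs()['eef_pos'],ctrl.get_obs()['q'].round(2))
E
```

```text
green 5137 [320, 166]  0.073 [0.5227, -0.3758] 0.1063 0.013 [0.5387, -0.3757] 0.1338
green 3104 [319, 328]  0.073 [0.6618, -0.3758] 0.0734 0.013 [0.7138, -0.3757] 0.0924
[[0.0001, -0.0006, 1.0], [0.0, 1.0, 0.0006], [-1.0, 0.0, 0.0001]]
(.538,-.378,.03) [134.5  -0.8   1.4]
[ 0.53658722 -0.37719738  0.16446174] [-0.79  0.42  1.45  0.    1.28 -2.36]
```

Request:
{"fn": "step_arm", "kwargs": {
  "motion": [
    [40, 0, 1, 0, 0, 0, 255],
    [80, 0, 1, 0, 0, 0, 255],
    [110, 0, 1, 0, 0, 0, 255],
    [130, 0, 1, 0, 0, 0, 255],
    [138, 0, 1, 0, 0, 0, 255],
    [141, 0, 1, 0, 0, 0, 255],
    [142, 0, 1, 0, 0, 0, 255],
    [142, 0, 1, 0, 0, 0, 255],
    [142, 0, 1, 0, 0, 0, 255]
  ]
}}

```text
time_s: 14.4
eef_pos: [0.5377, -0.3784, 0.0231]
eef_rot: [0.707, -0.0, 0.707, -0.0]
wrist_force: [0.2, 0.3, -2.2]
opening: 0.63
```

Request:
{"fn": "step_arm", "kwargs": {
  "motion": [
    [1, 0, 0, 0, 0, 0, 255],
    [2, 0, 0, 0, 0, 0, 255],
    [3, 0, 0, 0, 0, 0, 255],
    [3, 0, 0, 0, 0, 0, 255]
  ]
}}

```text
time_s: 14.9
eef_pos: [0.5373, -0.3782, 0.0199]
eef_rot: [0.707, 0.0, 0.707, -0.0]
wrist_force: [-3.0, 1.0, 4.6]
opening: 0.624
```

Contact at the expected height. Releasing, then going above the yellow chocolate pot (0.4675,-0.1515).

Request:
{"fn": "step_arm", "kwargs": {
  "motion": [
    [0, 0, 0, 0, 0, 0, 150],
    [0, 0, 0, 0, 0, 0, 80],
    [0, 0, 0, 0, 0, 0, 0],
    [0, 0, 0, 0, 0, 0, 0],
    [0, 0, 0, 0, 0, 0, 0],
    [-30, 0, 0, 0, 0, 0, 0],
    [-80, 0, 0, 0, 0, 0, 0],
    [-130, 0, 0, 0, 0, 0, 0],
    [-190, 0, 0, 0, 0, 0, 0],
    [-200, 0, 0, 0, 0, 0, 0]
  ]
}}

```text
time_s: 16.15
eef_pos: [0.5395, -0.3801, 0.2257]
eef_rot: [0.71, -0.002, 0.705, -0.003]
wrist_force: [-0.5, -0.2, -0.3]
opening: 0.996
```

Request:
{"fn": "step_arm", "kwargs": {
  "motion": [
    [0, 55, -17, 0, 0, 0, 0],
    [0, 110, -34, 0, 0, 0, 0],
    [0, 165, -51, 0, 0, 0, 0],
    [0, 205, -64, 0, 0, 0, 0],
    [0, 226, -70, 0, 0, 0, 0],
    [0, 226, -70, 0, 0, 0, 0],
    [0, 226, -70, 0, 0, 0, 0]
  ]
}}

```text
time_s: 17.02
eef_pos: [0.4679, -0.1531, 0.2193]
eef_rot: [0.707, 0.0, 0.707, -0.001]
wrist_force: [0.4, -0.1, 0.4]
opening: 1.004
```

```bash
python3 k.py yellow .4675 -.1515; cp pics/last.png pics/w5.png
```

```text
[322. 186.] knob [ 0.4671 -0.1495  0.073 ] diam 0.0306 rel to z=.013 [206.3   3.8  -0.9]
[ 0.4679 -0.1532  0.2193]
```

View pics/w5.png

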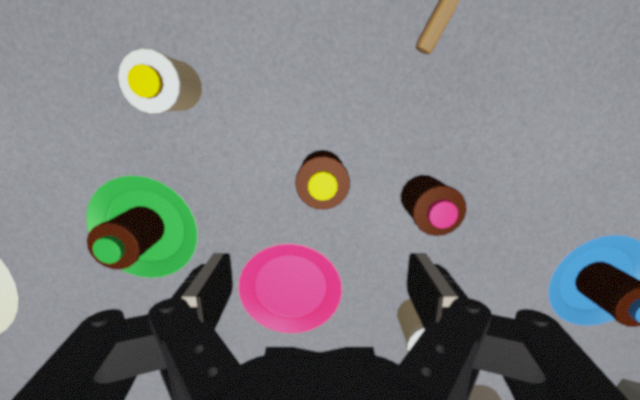

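The green pot stands on its plate, base about (145,225). The chocolate yellow pot is at (322,186) and vanilla yellow is apart at (145,80). Grasping yellow.

Request:
{"fn": "step_arm", "kwargs": {
  "motion": [
    [50, 3, -1, 0, 0, 0, 0],
    [100, 3, -1, 0, 0, 0, 0],
    [150, 3, -1, 0, 0, 0, 0],
    [185, 3, -1, 0, 0, 0, 0],
    [204, 3, -1, 0, 0, 0, 0],
    [204, 3, -1, 0, 0, 0, 0],
    [204, 3, -1, 0, 0, 0, 255],
    [204, 3, -1, 0, 0, 0, 255],
    [204, 3, -1, 0, 0, 0, 255],
    [204, 3, -1, 0, 0, 0, 255]
  ]
}}

```text
time_s: 18.32
eef_pos: [0.4676, -0.15, 0.0169]
eef_rot: [0.708, -0.001, 0.706, -0.001]
wrist_force: [-1.6, -0.9, 5.8]
opening: 0.632
```

Request:
{"fn": "step_arm", "kwargs": {
  "motion": [
    [0, 0, 0, 0, 0, 0, 255],
    [0, 0, 0, 0, 0, 0, 255],
    [-10, 0, 0, 0, 0, 0, 255],
    [-30, 0, 0, 0, 0, 0, 255],
    [-60, 0, 0, 0, 0, 0, 255],
    [-90, 0, 0, 0, 0, 0, 255],
    [-120, 0, 0, 0, 0, 0, 255],
    [-160, 0, 0, 0, 0, 0, 255],
    [-160, 0, 0, 0, 0, 0, 255],
    [-160, 0, 0, 0, 0, 0, 255]
  ]
}}

```text
time_s: 19.58
eef_pos: [0.466, -0.1487, 0.175]
eef_rot: [0.707, 0.0, 0.707, -0.0]
wrist_force: [-1.0, 0.1, -2.0]
opening: 0.632
```

Request:
{"fn": "step_arm", "kwargs": {
  "motion": [
    [0, 30, 4, 0, 0, 0, 255],
    [0, 80, 12, 0, 0, 0, 255],
    [0, 135, 20, 0, 0, 0, 255],
    [0, 190, 28, 0, 0, 0, 255],
    [0, 245, 36, 0, 0, 0, 255],
    [0, 300, 44, 0, 0, 0, 255],
    [0, 355, 52, 0, 0, 0, 255],
    [0, 410, 60, 0, 0, 0, 255],
    [0, 460, 67, 0, 0, 0, 255],
    [0, 505, 73, 0, 0, 0, 255]
  ]
}}

```text
time_s: 20.82
eef_pos: [0.5384, 0.3574, 0.1728]
eef_rot: [0.706, -0.001, 0.708, -0.0]
wrist_force: [-0.5, -0.5, -2.1]
opening: 0.636
```

Request:
{"fn": "step_arm", "kwargs": {
  "motion": [
    [0, 18, 3, 0, 0, 0, 255],
    [0, 26, 4, 0, 0, 0, 255],
    [0, 26, 4, 0, 0, 0, 255],
    [0, 26, 4, 0, 0, 0, 255],
    [0, 26, 4, 0, 0, 0, 255]
  ]
}}

```text
time_s: 21.45
eef_pos: [0.544, 0.3809, 0.1755]
eef_rot: [0.707, 0.001, 0.707, -0.001]
wrist_force: [0.3, -0.6, -1.2]
opening: 0.634
```

```bash
python3 w.py w6 | grep yellow; python3 go.py '(.543,.382,.023)'
```

```text
yellow 10910 [321, 168]  0.073 [0.5289, 0.3835] 0.1095 0.013 [0.5439, 0.3839] 0.1364
yellow 4495 [319, 320]  0.073 [0.672, 0.382] 0.0842 0.013 [0.7223, 0.382] 0.1049
[[0.0002, 0.0016, 1.0], [0.0, 1.0, -0.0016], [-1.0, 0.0, 0.0002]]
(.543,.382,.023) [152.5   0.9  -1. ]
```

Request:
{"fn": "step_arm", "kwargs": {
  "motion": [
    [40, 2, 0, 0, 0, 0, 255],
    [80, 2, 0, 0, 0, 0, 255],
    [115, 2, 0, 0, 0, 0, 255],
    [138, 2, 0, 0, 0, 0, 255],
    [147, 2, 0, 0, 0, 0, 255],
    [150, 2, 0, 0, 0, 0, 255],
    [152, 2, 0, 0, 0, 0, 255],
    [152, 2, 0, 0, 0, 0, 255],
    [152, 2, 0, 0, 0, 0, 255]
  ]
}}

```text
time_s: 22.62
eef_pos: [0.5442, 0.3842, 0.0241]
eef_rot: [0.708, 0.0, 0.707, 0.0]
wrist_force: [-0.5, 1.0, -1.3]
opening: 0.634
```

Request:
{"fn": "step_arm", "kwargs": {
  "motion": [
    [1, 0, 0, 0, 0, 0, 255],
    [2, 0, 0, 0, 0, 0, 255],
    [3, 0, 0, 0, 0, 0, 255],
    [3, 0, 0, 0, 0, 0, 255]
  ]
}}

```text
time_s: 23.12
eef_pos: [0.5439, 0.3839, 0.021]
eef_rot: [0.707, 0.0, 0.707, -0.0]
wrist_force: [-2.3, -1.0, 5.5]
opening: 0.63
```

Contact again. Releasing, then to the pink chocolate pot (0.499,-0.027): dy −411, dz −45.

Request:
{"fn": "step_arm", "kwargs": {
  "motion": [
    [0, 0, 0, 0, 0, 0, 150],
    [0, 0, 0, 0, 0, 0, 80],
    [0, 0, 0, 0, 0, 0, 0],
    [0, 0, 0, 0, 0, 0, 0],
    [0, 0, 0, 0, 0, 0, 0],
    [-30, 0, 0, 0, 0, 0, 0],
    [-80, 0, 0, 0, 0, 0, 0],
    [-130, 0, 0, 0, 0, 0, 0],
    [-190, 0, 0, 0, 0, 0, 0],
    [-200, 0, 0, 0, 0, 0, 0]
  ]
}}

```text
time_s: 24.38
eef_pos: [0.5463, 0.3852, 0.2268]
eef_rot: [0.71, 0.002, 0.704, 0.001]
wrist_force: [0.2, 0.6, -0.1]
opening: 0.998
```

Request:
{"fn": "step_arm", "kwargs": {
  "motion": [
    [0, -55, -6, 0, 0, 0, 0],
    [0, -110, -12, 0, 0, 0, 0],
    [0, -165, -18, 0, 0, 0, 0],
    [0, -220, -24, 0, 0, 0, 0],
    [0, -275, -30, 0, 0, 0, 0],
    [0, -330, -36, 0, 0, 0, 0],
    [0, -380, -42, 0, 0, 0, 0],
    [0, -411, -45, 0, 0, 0, 0],
    [0, -411, -45, 0, 0, 0, 0],
    [0, -411, -45, 0, 0, 0, 0]
  ]
}}

```text
time_s: 25.62
eef_pos: [0.4982, -0.0266, 0.2197]
eef_rot: [0.707, 0.001, 0.707, -0.0]
wrist_force: [-0.2, 0.4, -0.3]
opening: 0.998
```

```bash
python3 k.py pink .499 -.027; cp pics/last.png pics/w7.png
```

```text
[320. 186.] knob [ 0.4975 -0.0253  0.073 ] diam 0.0306 rel to z=.013 [206.8   0.8  -0.6]
[ 0.4983 -0.0262  0.2198]
```

View pics/w7.png

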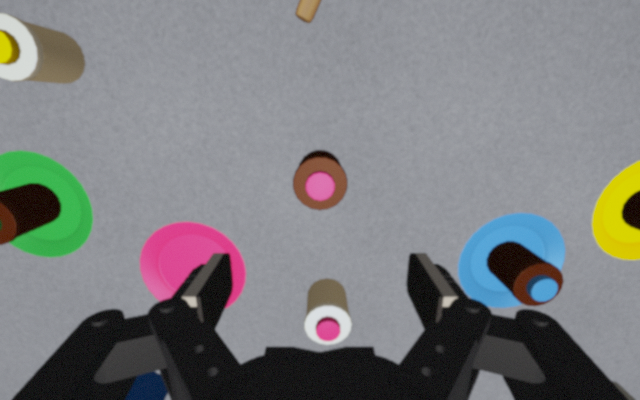

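The pink chocolate pot is centred at (320,186), with vanilla pink clear at (327,325). Grasping pink.

Request:
{"fn": "step_arm", "kwargs": {
  "motion": [
    [50, 1, -1, 0, 0, 0, 0],
    [100, 1, -1, 0, 0, 0, 0],
    [150, 1, -1, 0, 0, 0, 0],
    [185, 1, -1, 0, 0, 0, 0],
    [205, 1, -1, 0, 0, 0, 0],
    [205, 1, -1, 0, 0, 0, 0],
    [205, 1, -1, 0, 0, 0, 255],
    [205, 1, -1, 0, 0, 0, 255],
    [205, 1, -1, 0, 0, 0, 255],
    [205, 1, -1, 0, 0, 0, 255]
  ]
}}

```text
time_s: 26.92
eef_pos: [0.4987, -0.0261, 0.0171]
eef_rot: [0.708, -0.0, 0.706, -0.0]
wrist_force: [-2.2, 2.2, 6.0]
opening: 0.636
```

Request:
{"fn": "step_arm", "kwargs": {
  "motion": [
    [0, 0, 0, 0, 0, 0, 255],
    [0, 0, 0, 0, 0, 0, 255],
    [-10, 0, 0, 0, 0, 0, 255],
    [-30, 0, 0, 0, 0, 0, 255],
    [-60, 0, 0, 0, 0, 0, 255],
    [-90, 0, 0, 0, 0, 0, 255],
    [-120, 0, 0, 0, 0, 0, 255],
    [-160, 0, 0, 0, 0, 0, 255],
    [-160, 0, 0, 0, 0, 0, 255],
    [-160, 0, 0, 0, 0, 0, 255]
  ]
}}

```text
time_s: 28.18
eef_pos: [0.4969, -0.0259, 0.1749]
eef_rot: [0.707, 0.0, 0.707, -0.0]
wrist_force: [-0.9, 0.2, -3.1]
opening: 0.635
```

```bash
python3 go.py '(.628,-.1945,.175)'
```

```text
[[-0.0005, 0.0005, 1.0], [0.0001, 1.0, -0.0005], [-1.0, 0.0001, -0.0005]]
(.628,-.1945,.175) [  -0.2 -168.5  131.1]
```

Request:
{"fn": "step_arm", "kwargs": {
  "motion": [
    [0, -25, 20, 0, 0, 0, 255],
    [0, -65, 50, 0, 0, 0, 255],
    [0, -105, 82, 0, 0, 0, 255],
    [0, -140, 109, 0, 0, 0, 255],
    [0, -160, 124, 0, 0, 0, 255],
    [0, -168, 130, 0, 0, 0, 255],
    [0, -168, 130, 0, 0, 0, 255],
    [0, -168, 130, 0, 0, 0, 255],
    [0, -168, 130, 0, 0, 0, 255]
  ]
}}

```text
time_s: 29.3
eef_pos: [0.6271, -0.1931, 0.1754]
eef_rot: [0.707, -0.0, 0.707, 0.0]
wrist_force: [0.5, -0.3, -2.5]
opening: 0.632
```

```bash
python3 w.py w8 | grep pink; python3 go.py '(.628,-.1945,.0235)'
```

```text
pink 4951 [319, 164]  0.073 [0.6128, -0.1921] 0.1076 0.013 [0.628, -0.1921] 0.1341
pink 556 [511, 245]  0.073 [0.6706, -0.0201] 0.0286 0.013 [0.7, 0.0223] 0.0356
pink 2147 [318, 315]  0.073 [0.7529, -0.1922] 0.0857 0.013 [0.8026, -0.1921] 0.1068
[[0.0001, -0.0004, 1.0], [0.0, 1.0, 0.0004], [-1.0, 0.0, 0.0001]]
(.628,-.1945,.0235) [152.   -1.2   0.7]
```

Request:
{"fn": "step_arm", "kwargs": {
  "motion": [
    [40, -1, 1, 0, 0, 0, 255],
    [80, -1, 1, 0, 0, 0, 255],
    [115, -1, 1, 0, 0, 0, 255],
    [138, -1, 1, 0, 0, 0, 255],
    [147, -1, 1, 0, 0, 0, 255],
    [150, -1, 1, 0, 0, 0, 255],
    [152, -1, 1, 0, 0, 0, 255],
    [152, -1, 1, 0, 0, 0, 255],
    [152, -1, 1, 0, 0, 0, 255]
  ]
}}

```text
time_s: 30.48
eef_pos: [0.6289, -0.1954, 0.0241]
eef_rot: [0.707, -0.0, 0.707, -0.0]
wrist_force: [0.1, 0.4, -2.7]
opening: 0.637
```

Request:
{"fn": "step_arm", "kwargs": {
  "motion": [
    [1, 0, 0, 0, 0, 0, 255],
    [2, 0, 0, 0, 0, 0, 255],
    [3, 0, 0, 0, 0, 0, 255],
    [3, 0, 0, 0, 0, 0, 255]
  ]
}}

```text
time_s: 30.98
eef_pos: [0.6287, -0.1952, 0.0212]
eef_rot: [0.707, 0.0, 0.707, -0.0]
wrist_force: [-3.2, 1.3, 4.2]
opening: 0.634
```

Contact. Releasing and backing off to a spot that keeps the view clear.

Request:
{"fn": "step_arm", "kwargs": {
  "motion": [
    [0, 0, 0, 0, 0, 0, 150],
    [0, 0, 0, 0, 0, 0, 80],
    [0, 0, 0, 0, 0, 0, 0],
    [0, 0, 0, 0, 0, 0, 0],
    [0, 0, 0, 0, 0, 0, 0],
    [-30, 0, 0, 0, 0, 0, 0],
    [-80, 0, 0, 0, 0, 0, 0],
    [-130, 0, 0, 0, 0, 0, 0],
    [-190, 0, 0, 0, 0, 0, 0],
    [-240, 0, 0, 0, 0, 0, 0]
  ]
}}

```text
time_s: 32.22
eef_pos: [0.6287, -0.1952, 0.263]
eef_rot: [0.708, -0.0, 0.707, -0.0]
wrist_force: [0.9, -0.8, -1.0]
opening: 1.001
```

Request:
{"fn": "step_arm", "kwargs": {
  "motion": [
    [-20, 40, -45, 0, 0, 0, 0],
    [-40, 80, -90, 0, 0, 0, 0],
    [-60, 120, -135, 0, 0, 0, 0],
    [-80, 160, -180, 0, 0, 0, 0],
    [-80, 200, -220, 0, 0, 0, 0],
    [-80, 240, -240, 0, 0, 0, 0],
    [-80, 260, -240, 0, 0, 0, 0],
    [-80, 260, -240, 0, 0, 0, 0],
    [-80, 260, -240, 0, 0, 0, 0],
    [-80, 260, -240, 0, 0, 0, 0]
  ]
}}

```text
time_s: 33.48
eef_pos: [0.3888, 0.0642, 0.3401]
eef_rot: [0.707, 0.001, 0.707, -0.001]
wrist_force: [0.4, -0.6, 0.3]
opening: 1.001
```

```bash
cat > fin.py <<'E'
from meas import *
for n in ('scene','side','wrist'):
    im,d,K,D,T=cam(n); save('f_'+n,im)
    for c in HUE:
        for s,m in blobs(im,c,25):
            v,u=np.nonzero(m)
            cs,_=cv2.findContours(m.astype(np.uint8),cv2.RETR_EXTERNAL,cv2.CHAIN_APPROX_NONE)
            big=s[4]>(500 if n!='wrist' else 1500)
            if big: xy,r=circ(ray(cv2.convexHull(cs[0]).reshape(-1,2),K,D,T,.013)); print(n,c,'plate',xy.round(4),round(2*r,3))
            else: print(n,c,'knob@.073',ray([[u.mean(),v.mean()]],K,D,T,.073)[0,:2].round(4),s[4])
print(ctrl.get_obs()['time_s'])
E
python3 fin.py
```

```text
scene pink knob@.073 [ 0.6285 -0.197 ] 75
scene pink plate [ 0.6294 -0.1943] 0.133
scene pink knob@.073 [ 0.6757 -0.015 ] 55
scene blue plate [0.2174 0.2714] 0.173
scene blue knob@.073 [0.6156 0.2205] 83
scene blue plate [0.618  0.2232] 0.132
scene yellow knob@.073 [ 0.3721 -0.3121] 35
scene yellow plate [0.5452 0.3823] 0.136
scene yellow knob@.073 [0.544  0.3826] 138
scene green knob@.073 [ 0.5371 -0.3815] 25
scene green knob@.073 [ 0.5813 -0.3062] 445
side pink knob@.073 [ 0.6685 -0.021 ] 34
side pink knob@.073 [ 0.6284 -0.1962] 51
side pink plate [ 0.6257 -0.1946] 0.135
side blue knob@.073 [0.6162 0.2227] 25
side blue knob@.073 [0.5364 0.1397] 355
side blue knob@.073 [ 0.8981 -0.3189] 25
side blue plate [0.2259 0.2747] 0.171
side yellow knob@.073 [0.5447 0.3826] 30
side yellow knob@.073 [0.4711 0.2842] 349
side yellow knob@.073 [ 0.3652 -0.3153] 107
side green knob@.073 [ 0.5388 -0.3785] 73
side green plate [ 0.5372 -0.3772] 0.135
wrist pink knob@.073 [ 0.5564 -0.1733] 1250
wrist pink knob@.073 [ 0.6681 -0.0146] 162
wrist blue plate [0.2266 0.2714] 0.165
wrist blue knob@.073 [0.2018 0.2786] 100
wrist blue knob@.073 [0.2148 0.2784] 29
wrist blue knob@.073 [0.224  0.2886] 63
wrist blue knob@.073 [0.2353 0.2902] 26
wrist blue knob@.073 [0.5709 0.1705] 779
wrist blue knob@.073 [0.5374 0.2412] 55
wrist blue knob@.073 [0.6186 0.2145] 33
wrist yellow knob@.073 [ 0.3693 -0.3067] 356
wrist yellow plate [0.5431 0.3828] 0.135
wrist yellow knob@.073 [0.5439 0.3845] 364
wrist green plate [ 0.5388 -0.374 ] 0.133
wrist green knob@.073 [ 0.5373 -0.3774] 262
33.625
```

View pics/f_scene.png

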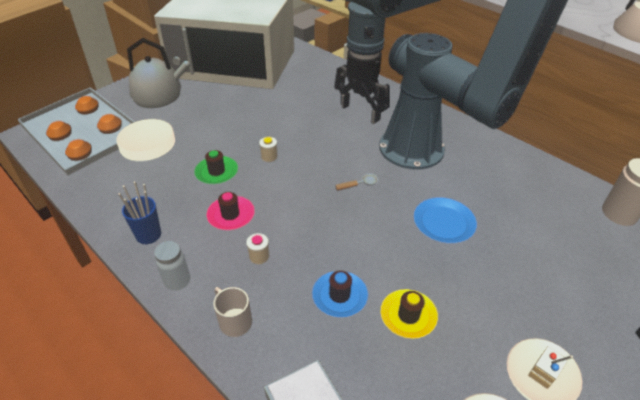

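View pics/f_wrist.png

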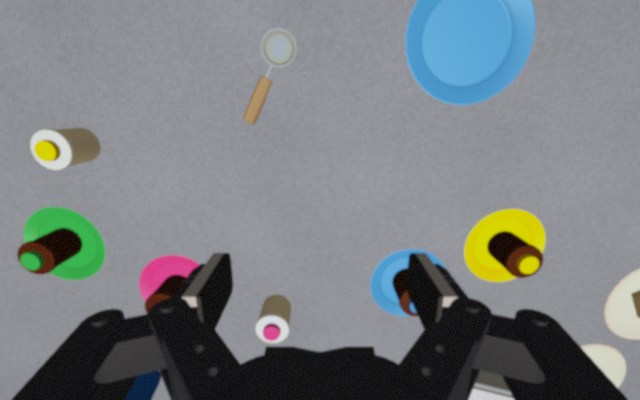

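The pictures show all four chocolate pots upright on plates of their own colour: green (215,160), pink (229,206), blue (340,285) and yellow (411,305). Knob and plate centres agree to about 4 mm, and the vanilla pots have not moved.

```bash
python3 -c "
from bench import ctrl
print(ctrl.hand_in())"
```

```text
the job is handed in; nothing more can be done
None
```

All four chocolate pots are standing on the plates that match their knobs, and I handed the job in at about 34 s of the 99 s allowed. I lowered each pot until I felt contact (4–11 N), then released it. The blue pot went on the smaller blue plate, about 132 mm measured against 173 mm for the other.

**Last checks:**
- **Centring:** wherever a camera had a clear view of both knob and plate, their centres agreed within about 4 mm (limit 15 mm). No single view measured every pair.
- **Plates and vanilla pots:** the plates I could re-measure were within about 2 mm of where they started. The vanilla knobs read within about 4 mm of their starting positions when compared in the same camera, which is within measuring error.
- **Upright:** I judged this by eye and from the knob positions, and did not measure the tilt.
- **Disagreements:** in a few final views pots or fingers partly hid the plates (green in scene, blue and yellow in side, pink and blue in wrist). Some readings there were just plate fragments and I ignored them.

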